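Cover the pot with the racked lid

TASK

Lift the round steel lid out of the wire rack and lean it on the sloping wooden lid rest, knob outwards, and let go of it there; then take it up again another way and cover the steel pot with it, so that the lid sits fully down, centred and level on the rim. Do not drop the lid, and leave the pot and everything else standing where it is.

Things in the scene. Friction and masses are not known exactly. Their poses are not given: they have to be found in the camera images.
- lid: Round steel lid, 0.3 kg: flange disc 140 mm in diameter, z 0 to 8 mm. Origin on its axis in the underside plane of the flange (the face that lies on the pot's rim), z axis out through the knob. Plug of diameter 108 mm below, z -8 to 0. Stem of diameter 18 mm, then black knob of diameter 32 mm, z 18 to 46 mm. Starts on edge in the rack, knob to the rack's front, top edge 147 mm above the table.
- rack: Fixed wire rack; origin on the table, x to its back (x -100 to 80 mm, 150 mm wide). Two slots, at x -35 and +35 mm, 11 mm wide between upright wires 88 mm high at y +-60 mm; floor rails at y +-35 mm, tops 16 mm high. A hoop 104 mm high closes the front at x -95 mm. One slot holds the lid, the other the board; which is which varies.
- board: Small wooden chopping board, 150 x 100 x 8 mm, standing on its long edge in the other slot of the rack, top 116 mm above the table. Stays there. Origin at the rear foot of the board, middle of its length; z up.
- rest: Fixed wooden lid rest; origin on the table, front along -x. Foot x -40 to 90 mm, 140 wide, 10 high. A board 110 mm wide leans back 0.61 rad from vertical; its front face runs from x 0, z 34 up to x 49, z 104 mm. Two pegs, diameter 10, stick out 34 mm square to the face at x 0, z 34, y +-35 mm. The lid's edge stands on both pegs, its plug against the board; its axis is then 0.96 rad from vertical.
- rest_seat (a point): Where the lid's origin is when the lid lies home on the lid rest (a point of the rest: x 31.4, y 0, z 93.0 mm from the rest's origin). The axes are those of the rest, not of the leaning lid.
- pot: Open steel pot, 124 mm outside and 116 mm inside diameter at the rim, 95 mm high, with two small loop ears on its sides (along its y axis) below the rim. About 0.9 kg, loose. Origin under the centre, z up.
- pot_rim (a point): Centre of the pot's mouth at rim height, 95 mm above its underside.
- jug: Porcelain teapot-shaped sauce jug, 140 mm long over spout and handle, 98 mm high; bystander. Origin under the centre.
- grater: Flat stainless grater lying face down, 230 x 85 mm, 11 mm high; bystander. Origin underneath, near the middle; its handle points along -x.
- dish: Small white sauce bowl, 70 mm across, 28 mm high; bystander. Origin under the centre.
There are look-alikes about, which are no part of the job. What is shaped like the lid but green is not meant.

How it is judged:
By the outcome, as a careful person would: the job done as asked, in the order asked, and still so for the second after the job is handed in, with the robot touching nothing.
It also fails if it takes over 58 s, if anything falls off the work surface, if the arm or the gripper's body presses on something with over 40 N, if the wrist force passes 120 N, or if a joint passes its speed limit or range.

ROBOT

A 6-joint arm with a two-finger parallel gripper is mounted at the origin on the work surface. World frame = base frame: x ahead of the robot, y to its left, z up, the work surface at z = 0. Lengths are in mm, angles in rad, forces in N, time in s.
With the tool pointing down it reaches from about 250 to 775 mm from the base axis. Payload 4 kg.
Tool frame: the origin (TCP) lies at the very end of the fingers, on their centre line; the grasp point (between the pads) lies 19 mm behind it; z points along the fingers, y is the line along which they close (so a half turn about z gives the same grasp; the last joint's range is limited). The gripper opens to 94 mm and grips with 3 to 60 N. Pads are 16 mm wide; open, the fingers measure 119 mm over their backs; the gripper's body (75 mm by 177 mm) begins 78 mm behind the grasp point.
Start: joints at [-1.358, 0.087, 1.371, -0, 1.684, -0.103], TCP at [170.816, -522.825, 169.706] pointing down, gripper open.
Joint ranges: [-3.1, 3.1], [-0.76, 2.03], [0.27, 2.55], [-1.08, 4.22], [0.17, 2.65], [-2.57, 2.57]. Speed limits (rad/s): [2.79, 2.79, 3.14, 3.14, 3.14, 3.14].

INTERFACE

Orientations are given as [roll, pitch, yaw] about the fixed x, y, z axes, in that order (R = Rz(yaw) Ry(pitch) Rx(roll)).
In Python, from bench import bot gives the robot as it stands. Calls block until the motion is done:
- bot.goto(position, orientation): joint-space move of the TCP to a pose.
- bot.line_to(position, rotation=None, vel=150): straight line of the TCP; rotation=None keeps the orientation; vel is the mean speed in mm/s.
- bot.move_joints(angles): joint-space move.
- bot.gripper_open() and bot.grab(): open the fingers fully, or close them until they stop; the grip force is fixed at half the most.
- bot.hold(seconds).
- bot.solve_ik(position, orientation): joint angles nearest the present ones, or None.
- bot.get_obs(): the state.
- bot.get_image(name): name is "side" or "top" or "wrist"; returns the picture (420x560x3 uint8, red, green, blue); there is no depth.
- bot.camera_params(name): a dict with "vertical_fov" (degrees; the focal length in pixels is half the picture's height over the tangent of half this angle, whatever the lens; pixels are square), "cx", "cy" (the principal point, pixels), "dist" ([k1, k2, p1, p2, k3] as OpenCV has them; the pictures are not rectified), "R" (3x3) and "t" (3): a world point X has camera coordinates R X + t. Camera axes: x right, y down, z forward; pixel columns grow to the right and rows downward; lengths in mm; the calibration is good to about 2 mm. A picture is of the moment at which its call begins: read the wrist's pose just before it. camera_params takes no time and is no camera call; for the wrist camera it gives the pose at the moment of the call.
A pose or a line that the arm cannot do raises bot.IKError and nothing moves.
- bot.sign_off(): hands the job in; it is judged then, once.
The state is a dict: "t": time; "joints": joint angles; "joint_velocities": joint speeds; "joint_torque": joint torques, N m; "position": TCP position; "orientation": TCP orientation; "force": force on the tool from outside, world axes, zero at the start; "wrist_torque": the same for the moment, N m; "width": opening from 0.0 (shut) to 1.0 (fully open); "finger_force": force on a finger pad.
Only numpy, scipy, OpenCV 4.12 (cv2) and the standard library are available. Lean on these libraries where they do the work, as an engineer would, in place of code of your own. Each camera call takes 0.05 s, during which the arm holds its last target. There are 200 camera calls.

## Working session

There is one attempt and no reset: what is moved stays moved. The work goes in short steps, each a Python script; the robot and the scene stay as the last script left them, time stands still between calls to the robot, and variables do not carry over. Pictures are saved under pics/ and viewed, at most 10 in all, crops included, and the job is handed in when it is done.

```bash
mkdir -p pics; ls
python3 - <<'E'
from bench import bot
import cv2,numpy as np
for n in("side","top"):
    p=bot.camera_params(n); im=bot.get_image(n); cv2.imwrite(f"pics/{n}0.png",im[:,:,::-1])
    print(n,p["vertical_fov"],p["cx"],p["cy"],p["dist"],(-np.array(p["R"]).T@np.array(p["t"])).round(),np.array(p["R"]).round(3).tolist())
E
```

```text
pics
side 54.531267185792835 283.94943596512144 209.23256117246896 [0.01475529 0.         0.         0.         0.        ] [311. 733. 931.] [[-0.975, -0.221, 0.006], [-0.16, 0.688, -0.708], [0.153, -0.691, -0.706]]
top 42.95855069073596 272.496015257678 202.6285019042172 [-0.19932603  0.          0.          0.          0.        ] [ 430.  -85. 1482.] [[-0.025, -1.0, -0.009], [-0.999, 0.025, -0.048], [0.049, 0.008, -0.999]]
```

View pics/side0.png

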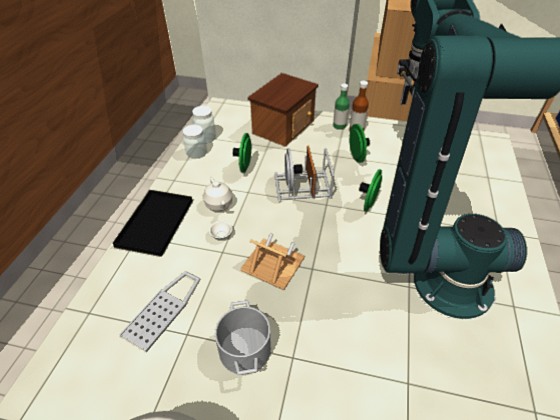

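View pics/top0.png

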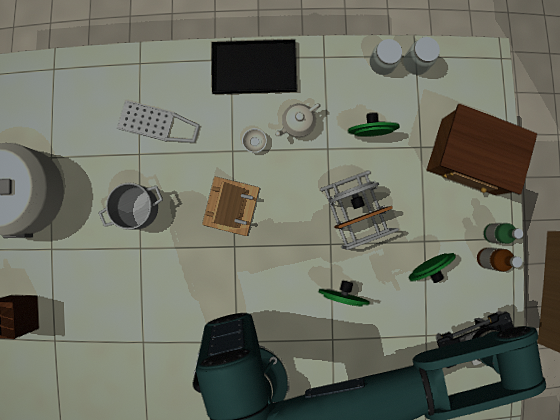

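The side view shows the steel lid on edge in the rack at (290,170), with its black knob at (299,168) facing the brown board at (312,170). The rest is at (272,262) and the pot at (243,338). In the top view the rack is at (360,208), the rest at (233,205) with its pegs to the right (front towards -y), and the pot at (132,205).

Things that could be taken for the lid, in side-view pixels:
- Green discs at (244,153), (358,142) and (373,190)
- The jug's own lid at (217,190)
- The large cooker at the edge, (10,190) in the top view

I choose the steel disc in the rack at (290,170).

```bash
cat > h.py <<'E'
from bench import bot
import cv2,numpy as np
from scipy.spatial.transform import Rotation as Rt
def K(p):
    f=210/np.tan(np.radians(p["vertical_fov"])/2); return np.array([[f,0,p["cx"]],[0,f,p["cy"]],[0,0,1.]])
def ray(p,uv):
    uv=np.array(uv,float).reshape(-1,1,2); n=cv2.undistortPoints(uv,K(p),np.array(p["dist"]))[:,0]
    R=np.array(p["R"]);d=np.c_[n,np.ones(len(n))]@R
    return -R.T@np.array(p["t"]), d/np.linalg.norm(d,axis=1)[:,None]
def plane(p,uv,z):
    o,d=ray(p,uv); return o+d*((z-o[2])/d[:,2])[:,None]
def tri(views): # [(p,uv)...] -> point, rms miss
    A=np.zeros((3,3));b=np.zeros(3);L=[]
    for p,uv in views:
        o,d=ray(p,uv);M=np.eye(3)-np.outer(d[0],d[0]);A+=M;b+=M@o;L.append((M,o))
    x=np.linalg.solve(A,b); return x,[round(float(np.linalg.norm(M@(x-o))),1) for M,o in L]
def proj(p,X):
    R=np.array(p["R"]);return cv2.projectPoints(np.array(X,float).reshape(-1,1,3),cv2.Rodrigues(R)[0],np.array(p["t"],float),K(p),np.array(p["dist"]))[0][:,0]
E
python3 - <<'E'
from h import *
ps,pt=bot.camera_params("side"),bot.camera_params("top")
for n,s,t in [("knob",(299,168),(357,201)),("pot",(243,330),(132,205)),("peg1",(265,243),(250,195)),("peg2",(293,247),(247,225)),("rest",(272,262),(233,208))]:
    print(n,[a if isinstance(a,list) else a.round() for a in tri([(ps,s),(pt,t)])])
o=bot.get_obs(); pw=bot.camera_params("wrist"); R=Rt.from_euler('xyz',o["orientation"]).as_matrix()
C=-np.array(pw["R"]).T@np.array(pw["t"])
print("cam in tool",(R.T@(C-o["position"])).round(1),(R.T@np.array(pw["R"]).T).round(2).tolist(),pw["vertical_fov"],pw["dist"],o["orientation"])
s=cv2.imread("pics/side0.png");t=cv2.imread("pics/top0.png")
z=lambda im,x,y,w,h,k:cv2.resize(im[y:y+h,x:x+w],None,fx=k,fy=k,interpolation=cv2.INTER_CUBIC)
a=np.hstack([z(s,265,135,80,60,5),z(t,315,160,80,60,5)]);a=np.hstack
a=np.vstack([np.hstack([z(s,265,140,80,60,5),z(t,320,160,80,60,5)]),np.hstack([z(s,205,230,100,75,4),z(t,185,165,100,75,4)])])
cv2.imwrite("pics/crop1.png",a)
E
```

```text
knob [array([ 493., -298.,   80.]), [3.7, 3.7]]
pot [array([500., 301.,  80.]), [0.8, 0.8]]
peg1 [array([527., -12.,  18.]), [4.0, 4.0]]
peg2 [array([444.,  -3.,  33.]), [2.5, 2.5]]
rest [array([494.,  37.,  -0.]), [4.3, 4.3]]
cam in tool [  73.6    0.  -214.9] [[0.0, -0.97, -0.25], [1.0, 0.0, 0.0], [-0.0, -0.25, 0.97]] 66.26969875485867 [-0.0267267  0.         0.         0.         0.       ] [-3.13962569e+00 -1.62061985e-04  3.15794198e-01]
```

View pics/crop1.png

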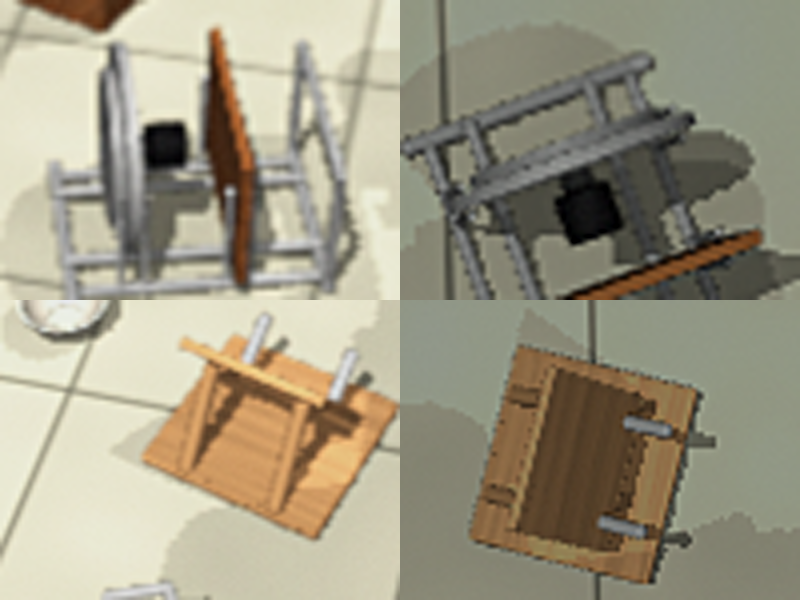

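The crop confirms the grey lid in the rear slot: disc at side (290,170), knob (298,169) pointing at the board, knob in the top view at (358,202). The rest's two pegs face -y. Next come close wrist pictures from two places each, and a reach check of the plan.

```bash
cat >> h.py <<'E'
def rpy(y,z): # orientation from tool y and z axes
    y=np.array(y,float);z=np.array(z,float);y/=np.linalg.norm(y);z/=np.linalg.norm(z);y=y-z*(y@z);y/=np.linalg.norm(y)
    return Rt.from_matrix(np.c_[np.cross(y,z),y,z]).as_euler('xyz')
def rz(a): return np.array([np.cos(a),np.sin(a),0.])
E
python3 - <<'E'
from h import *
import pickle
S={}
Z=np.array([0,0,1.]);rx=rz(1.333);rk=rz(.35)
lz=-.82*rx+.573*Z;up=.573*rx+.82*Z
seat=np.array([494,5,0])+rx*31.4+93*Z
for n,p,o in [("lid",[510,-290,106],rpy(rk,-Z)),("lidup",[510,-290,260],rpy(rk,-Z)),("rest",seat+up*29,rpy(-lz,-up)),("restup",seat+up*29+60*Z,rpy(-lz,-up)),
   ("knob",seat+lz*13,rpy(np.cross(Z,rx),-lz)),("knob'",seat+lz*13,rpy(-np.cross(Z,rx),-lz)),("knobback",seat+lz*110,rpy(np.cross(Z,rx),-lz)),("knobback'",seat+lz*110,rpy(-np.cross(Z,rx),-lz))]:
    q=bot.solve_ik(list(p),list(o)); print(n,None if q is None else np.round(q,2))
o=[np.pi,0,np.pi/2]
for n,xs in [("rack",[(440,-310,240),(540,-290,240)]),("rest",[(440,30,220),(540,30,220)]),("pot",[(450,290,220),(540,310,220)])]:
    for i,p in enumerate(xs):
        bot.goto(p,o);bot.hold(.1); par=bot.camera_params("wrist");im=bot.get_image("wrist");cv2.imwrite(f"pics/{n}{i}.png",im[:,:,::-1]);S[n+str(i)]=par
pickle.dump(S,open("par.pkl","wb"));print(bot.get_obs()["t"])
a=[cv2.imread(f"pics/{n}.png") for n in("rack0","rack1","rest0","rest1")]
cv2.imwrite("pics/c2.png",cv2.resize(np.vstack([np.hstack(a[:2]),np.hstack(a[2:])]),(800,600),interpolation=cv2.INTER_AREA))
E
```

```text
lid [-0.61  0.19  1.38 -0.    1.57 -0.96]
lidup [-0.61  0.17  1.1  -0.    1.87 -0.96]
rest [ 0.35  0.29  1.38 -0.51  1.81 -1.02]
restup [ 0.35  0.26  1.3  -0.53  1.91 -1.07]
knob None
knob' [-0.7   0.17  1.77  0.83  1.71 -0.57]
knobback None
knobback' [-0.83  0.17  1.64  0.8   1.88 -0.56]
6.0833
```

View pics/c2.png

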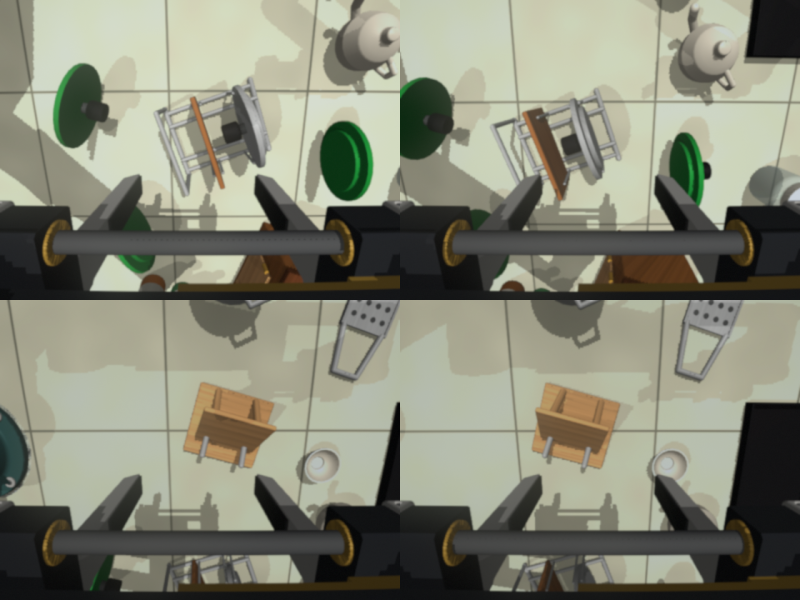

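The rack pair shows the lid's knob at about (325,182) and (240,201) in full-size pixels. In the rest pair the foot's front corners are at about (258,220) and (350,234), and at (185,217) and (280,234). Now I extract these features by masks and check them on crops.

```bash
cat > m1.py <<'E'
from h import *
import pickle
S=pickle.load(open("par.pkl","rb"))
roi={"rack0":(200,90,200,150),"rack1":(120,110,200,150),"rest0":(230,100,200,150),"rest1":(160,100,200,150),"pot0":None,"pot1":None}
out=[];F={}
for n,r in roi.items():
    im=cv2.imread(f"pics/{n}.png")
    if r is None:
        c=proj(S[n],[500,301,95])[0];r=(int(np.clip(c[0]-100,0,360)),int(np.clip(c[1]-75,0,270)),200,150)
    x,y,w,h=r;c=im[y:y+h,x:x+w];hsv=cv2.cvtColor(c,cv2.COLOR_BGR2HSV);big=cv2.resize(c,None,fx=2,fy=2,interpolation=cv2.INTER_CUBIC)
    def biggest(m,k=3):
        m=cv2.morphologyEx(m.astype(np.uint8),cv2.MORPH_OPEN,np.ones((k,k)));C,_=cv2.findContours(m,0,cv2.CHAIN_APPROX_NONE);return max(C,key=cv2.contourArea)
    def mark(pts,col):
        for p in pts: cv2.circle(big,tuple(int(2*v) for v in p),2,col,-1)
    if n[:4]=="rack":
        k=biggest(hsv[...,2]<50);M=cv2.moments(k);kc=(M["m10"]/M["m00"],M["m01"]/M["m00"]);mark([kc],(0,255,0))
        b=biggest((hsv[...,0]<15)&(hsv[...,1]>110)&(hsv[...,2]>40));bp=cv2.approxPolyDP(cv2.convexHull(b),3,True)[:,0];mark(bp,(255,0,0))
        F[n]=dict(knob=np.add(kc,(x,y)).round(1).tolist(),board=(bp+[x,y]).tolist())
    elif n[:4]=="rest":
        b=biggest((hsv[...,0]<22)&(hsv[...,1]>85));bp=cv2.approxPolyDP(cv2.convexHull(b),2,True)[:,0];mark(bp,(255,0,0));F[n]=(bp+[x,y]).tolist()
    else: F[n]=(x,y)
    out.append(big)
print(F)
cv2.imwrite("pics/c3.png",np.vstack([np.hstack(out[:2]),np.hstack(out[2:4])]));cv2.imwrite("pics/c4.png",np.hstack(out[4:]))
E
python3 m1.py
```

```text
{'rack0': {'knob': [326.1, 185.7], 'board': [[268, 137], [272, 137], [306, 239], [299, 237]]}, 'rack1': {'knob': [237.0, 213.0], 'board': [[173, 157], [178, 158], [220, 259], [212, 256]]}, 'rest0': [[282, 116], [382, 144], [386, 181], [351, 234], [257, 209]], 'rest1': [[204, 117], [306, 145], [281, 234], [185, 209], [190, 153]], 'pot0': (222, 114), 'pot1': (140, 133)}
```

View pics/c3.png

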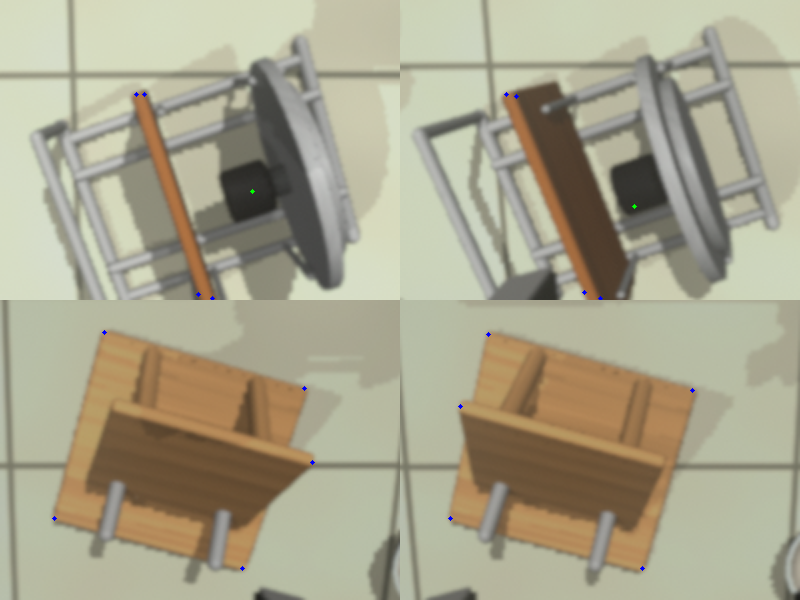

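View pics/c4.png

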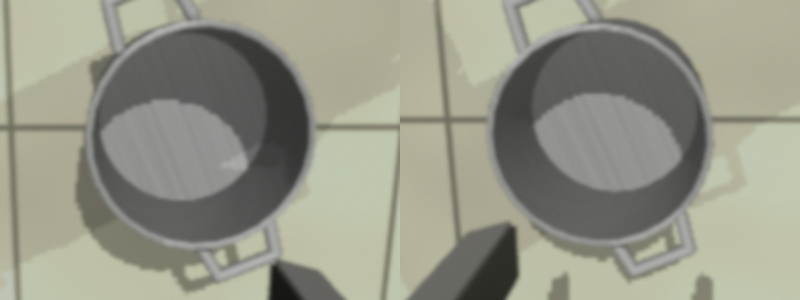

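The crops are clear:
- **Knob:** crop px (248,191) and (636,184).
- **Board stripe:** (140,92) to (205,298), and (511,94) to (592,298).
- **Foot corners and pegs:** plainly seen. The masks caught the four foot corners, apart from one point on the board's top corner.
- **Pot mouth:** centred at (200,134) and (600,133).

Triangulating these now.

```bash
cat > m2.py <<'E'
from h import *
import pickle
S=pickle.load(open("par.pkl","rb"))
off={"rack0":(200,90,0,0),"rack1":(120,110,400,0),"rest0":(230,100,0,300),"rest1":(160,100,400,300),"pot0":(222,114,0,0),"pot1":(140,133,400,0)}
px=lambda n,c:np.add(np.subtract(c,off[n][2:])/2,off[n][:2])
def T(n,a,b):return tri([(S[n+"0"],px(n+"0",a)),(S[n+"1"],px(n+"1",b))])
for n,nm,a,b in [("rack","knob",(248,191),(636,184)),("rack","lid hi",(262,60),(646,57)),("rack","lid lo",(333,288),(715,280)),
 ("rest","BL",(104,331),(488,333)),("rest","BR",(304,388),(692,390)),("rest","FR",(242,569),(642,569)),("rest","FL",(54,518),(450,518)),
 ("rest","pegL",(109,535),(488,536)),("rest","pegR",(217,563),(598,566)),("rest","topL",(113,403),(463,404)),("rest","topR",(312,462),(663,460)),
 ("pot","rim",(200.5,134),(600,133.5))]:
    x,e=T(n,a,b);print(n,nm,x.round(1),e)
yaw=lambda d:np.arctan2(d[1],d[0])
for v,a,b in [("rack0",(140,92),(205,298)),("rack1",(511,94),(592,298))]:
    P=plane(S[v],[px(v,a),px(v,b)],116);print("board",P.round(1).tolist(),"rack yaw",yaw(P[0]-P[1])-np.pi/2)
for v in("rest0","rest1"):
    c={"rest0":[(104,331),(304,388),(242,569),(54,518)],"rest1":[(488,333),(692,390),(642,569),(450,518)]}[v]
    P=plane(S[v],[px(v,q) for q in c],10);f=(P[2]+P[3])/2;b=(P[0]+P[1])/2;print(v,P.round(1).tolist(),"yaw",yaw(b-f),"y-yaw",yaw(P[0]-P[1])-np.pi/2,"len",np.linalg.norm(b-f),np.linalg.norm(P[0]-P[1]),"O",(P.mean(0)-25*rz(yaw(b-f))).round(1))
E
python3 m2.py
```

```text
rack knob [ 493.7 -298.6   85.8] [0.3, 0.3]
rack lid hi [ 500.5 -225.7   76.6] [0.1, 0.1]
rack lid lo [ 540.  -349.7  109.7] [0.4, 0.4]
rest BL [447.4 121.   10.5] [0.2, 0.2]
rest BR [577.5  85.6   8.6] [0.3, 0.3]
rest FR [545.5 -39.2   2.4] [0.4, 0.4]
rest FL [413.5  -1.    6.5] [0.3, 0.3]
rest pegL [450.1  -0.6  53.8] [0.0, 0.0]
rest pegR [517.5 -19.5  53.2] [0.6, 0.6]
rest topL [450.9  81.7  95.2] [0.2, 0.2]
rest topR [555.   52.5 101.2] [0.9, 0.9]
pot rim [499.7 310.   91.9] [0.1, 0.1]
board [[432.3, -242.6, 116.0], [467.6, -353.7, 116.0]] rack yaw 0.30699682073659984
board [[433.6, -243.5, 116.0], [470.3, -357.6, 116.0]] rack yaw 0.3116936290247201
rest0 [[447.4, 121.2, 10.0], [577.1, 86.0, 10.0], [543.7, -37.1, 10.0], [413.8, -0.5, 10.0]] yaw 1.3035060087325625 y-yaw 1.3053170852398628 len 126.88296291276633 134.35926583378472 O [488.9  18.3  10. ]
rest1 [[447.3, 120.9, 10.0], [577.4, 85.4, 10.0], [545.4, -36.2, 10.0], [414.6, 0.2, 10.0]] yaw 1.3098484564883606 y-yaw 1.3039923841120342 len 125.38684828386924 134.87352748987112 O [489.7  18.4  10. ]
```

```bash
cat > m3.py <<'E'
from h import *
import pickle
S=pickle.load(open("par.pkl","rb"));ps,pt=bot.camera_params("side"),bot.camera_params("top")
k,e=tri([(S["rack0"],(324,185.5)),(S["rack1"],(238,202)),(ps,(298,169)),(pt,(358,202))]);print("knob",k.round(1),e)
YR=.309;rk=rz(YR);Z=np.array([0,0,1.])
c=k+32*rk;print("lid centre",c.round(1))
E
cat > s1.py <<'E'
from m3 import *
if not 72<k[2]<83: raise SystemExit("check height")
p=np.array([c[0],c[1],0]);o=rpy(rk,-Z)
bot.gripper_open();bot.goto(list(p+250*Z),list(o))
bot.line_to(list(p+150*Z),vel=150);bot.line_to(list(p+105*Z),vel=60)
ob=bot.get_obs();print("down",np.round(ob["position"],1),np.round(ob["force"],1))
bot.grab();ob=bot.get_obs();print("grab",ob["width"]*94,ob["finger_force"],np.round(ob["force"],1),ob["t"])
im=bot.get_image("side");cv2.imwrite("pics/s1.png",im[:,:,::-1])
im=bot.get_image("wrist");cv2.imwrite("pics/w1.png",im[:,:,::-1])
a=cv2.imread("pics/s1.png")[110:260,220:420];cv2.imwrite("pics/c5.png",np.hstack([cv2.resize(a,(400,300)),cv2.resize(cv2.imread("pics/w1.png"),(400,300))]))
E
python3 s1.py
```

```text
knob [ 493.7 -300.8   74. ] [1.8, 1.5, 1.0, 0.5]
lid centre [ 524.1 -291.    74. ]
down [ 524.4 -291.2  105.4] [ 0.  -0.2  0. ]
grab 7.3387155567368385 29.99042272567749 [-1.3  0.2  0.9] 11.4583
```

View pics/c5.png

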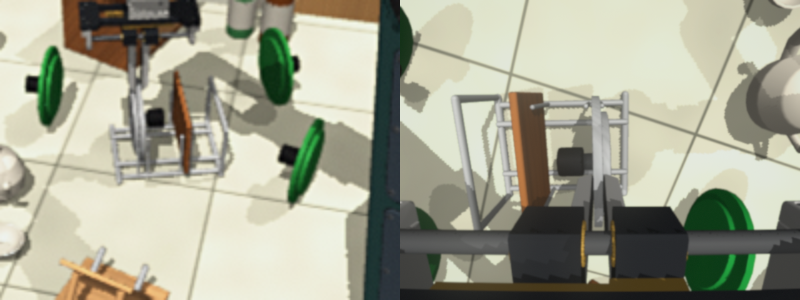

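Run:
```python
from m3 import *
P=np.array(bot.get_obs()["position"])
for dz,v in((10,40),(60,80),(190,150)):
    bot.line_to(list(P+dz*Z),vel=v);ob=bot.get_obs();print(np.round(ob["position"],1),np.round(ob["force"],1),np.round(ob["wrist_torque"],2),ob["width"]*94,ob["finger_force"])
bot.hold(.2)
w=cv2.cvtColor(bot.get_image("wrist"),cv2.COLOR_RGB2BGR);s=cv2.cvtColor(bot.get_image("side"),cv2.COLOR_RGB2BGR)
q=proj(bot.camera_params("side"),[P+[0,0,150]])[0].astype(int);x,y=max(q[0]-70,0),max(q[1]-52,0)
cv2.imwrite("pics/c6.png",np.hstack([cv2.resize(s[y:y+105,x:x+140],(400,300),interpolation=cv2.INTER_CUBIC),cv2.resize(w[60:285,150:450],(400,300))]));print(x,y,ob["t"])
```

```text
knob [ 493.7 -300.8   74. ] [1.8, 1.5, 1.0, 0.5]
lid centre [ 524.1 -291.    74. ]
[ 523.9 -291.2  115.1] [-1.8 -0.9 -4.1] [-0.06  0.01  0.05] 7.691996621212095 29.981686770915985
[ 523.8 -291.   164.7] [-0.1  0.4 -3. ] [ 0.01 -0.1  -0.01] 7.7857260515477105 29.94406521320343
[ 523.6 -290.9  293.6] [-0.6 -0.3 -4.6] [-0.03 -0.15 -0.01] 7.481066019385488 29.943864941596985
219 70 13.75
```

View pics/c6.png

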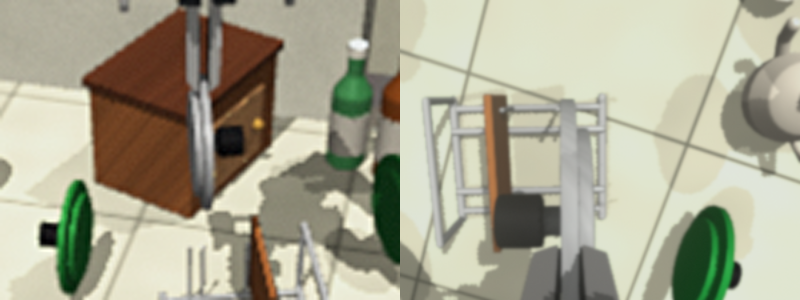

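Run:
```python
from h import *
ob=bot.get_obs();R=Rt.from_euler('xyz',ob["orientation"]).as_matrix();pw,ps=bot.camera_params("wrist"),bot.camera_params("side")
k,e=tri([(pw,(238.5,226)),(ps,(299.1,119))]);print(k.round(1),e,"in tool",(R.T@(k-ob["position"])).round(1))
T=lambda v:np.array(ob["position"])+R@np.array(v)
for v in [(0,-32,28),(0,-28,28),(0,-32,23),(0,-28,20),(0,0,28+70),(0,0,28)]:print(v,proj(pw,[T(v)])[0].round(1),proj(ps,[T(v)])[0].round(1))
```

```text
[ 495.  -299.9  264.7] [0.3, 0.3] in tool [  0.2 -30.   29.5]
(0, -32, 28) [236.1 226.8] [299.9 118.5]
(0, -28, 28) [241.2 226.8] [298.5 118.5]
(0, -32, 23) [235.3 228.7] [299.9 117. ]
(0, -28, 20) [240.1 229.9] [298.6 116.2]
(0, 0, 98) [276.8 206.6] [288.8 138.6]
(0, 0, 28) [276.7 226.9] [289.1 118.9]
```

```bash
cat >> h.py <<'E'
Z=np.array([0,0,1.]);rx=rz(1.303);ry=np.cross(Z,rx);lz=-np.cos(.61)*rx+np.sin(.61)*Z;up=np.sin(.61)*rx+np.cos(.61)*Z
O=np.array([490.2,18.1,0]);seat=O+31.4*rx+93*Z
def force(n=4):
    F=[]
    for _ in range(n): bot.hold(.03);F.append(bot.get_obs()["force"])
    return np.mean(F,0)
E
python3 - <<'E'
from h import *
o=list(rpy(-lz,-up));B=seat+2*lz+29*up
bot.goto(list(B+8*lz+90*up+20*Z),o);bot.line_to(list(B+6*lz+12*up),vel=120);bot.hold(.2)
f0=force(6);print("f0",f0.round(1))
u=12;
while u>-5:
    u-=1;bot.line_to(list(B+6*lz+u*up),vel=30);f=force()-f0
    if f@up>2.5: break
print("up",u,(f@up).round(1),(f@lz).round(1))
n=6
while n>-5:
    n-=1;bot.line_to(list(B+n*lz+u*up),vel=30);f=force()-f0
    if f@lz>2.5: break
print("n",n,(f@up).round(1),(f@lz).round(1),bot.get_obs()["t"])
s=cv2.cvtColor(bot.get_image("side"),cv2.COLOR_RGB2BGR);w=cv2.cvtColor(bot.get_image("wrist"),cv2.COLOR_RGB2BGR)
cv2.imwrite("pics/c7.png",np.hstack([cv2.resize(s[190:295,205:345],(400,300),interpolation=cv2.INTER_CUBIC),cv2.resize(w,(400,300))]))
E
```

```text
f0 [ 0.1  0.1 -3.6]
up -2 5.2 0.3
n -1 9.7 2.9 25.05
```

View pics/c7.png

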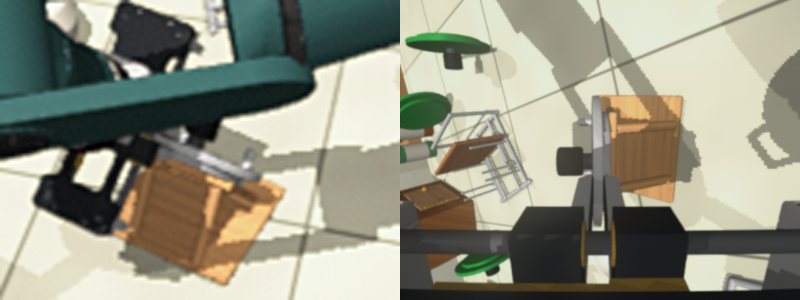

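Both contacts are felt: on the pegs 5 N along the slope, and against the board 3 N. The picture shows the lid's edge on the pegs and its plug against the board. Now I release, back off and look at the knob from the front.

```bash
cat >> h.py <<'E'
def knobpx(p,im,X,r):
    c=proj(p,[X])[0];x0,y0=(c-r).astype(int).clip(0);w=im[y0:y0+2*r,x0:x0+2*r].max(2)<55
    n,L,st,ce=cv2.connectedComponentsWithStats(w.astype(np.uint8));
    if n<2:return None,c,0
    i=1+np.argmax(st[1:,4]-40*np.hypot(*(ce[1:]-r).T));return ce[i]+[x0,y0],c,st[i,4]
E
python3 - <<'E'
from h import *
P=np.array(bot.get_obs()["position"])
bot.gripper_open();bot.line_to(list(P+100*up),vel=200)
X=seat+32*lz;o=list(rpy(-ry,-lz))
bot.goto(list(P+80*up+130*lz),o)
bot.goto(list(seat+95*lz),o);bot.hold(.1)
V=[]
for n,r in(("top",12),("side",12),("wrist",45)):
    p=bot.camera_params(n);im=bot.get_image(n);u,c,a=knobpx(p,im,X,r);print(n,u,c,a);V.append((p,u));cv2.imwrite(f"pics/k_{n}.png",im[:,:,::-1])
for ix in((0,2),(0,1,2)):
    try:
        x,e=tri([V[i] for i in ix]);d=x-X;print(x.round(1),e,"off ry,lz,up",(d@ry).round(1),(d@lz).round(1),(d@up).round(1))
    except Exception as ex:print(ex)
ob=bot.get_obs();print(ob["t"],np.round(ob["joints"],2))
a=[cv2.imread(f"pics/k_{n}.png") for n in("top","wrist")]
c=proj(bot.camera_params("top"),[X])[0].astype(int)
cv2.imwrite("pics/c8.png",np.hstack([cv2.resize(a[0][c[1]-30:c[1]+30,c[0]-40:c[0]+40],(400,300)),cv2.resize(a[1],(400,300))]))
E
```

```text
top [233.96022727 205.75      ] [234.62936312 205.47147665] 176
side [275.53333333 233.22857143] [275.13493348 232.61553339] 105
wrist [274.33004926 217.41182266] [275.48536892 216.97717106] 1015
[491.   25.  108.6] [0.0, 0.0] off ry,lz,up 1.1 -3.0 -1.2
[490.6  24.3 110.1] [0.7, 0.5, 0.4] off ry,lz,up 1.2 -1.5 -0.5
29.2 [-0.81  0.12  1.71  0.81  1.83 -0.55]
```

The knob is within about 1 mm of where a lid lying home would have it, by three cameras. Now grasp the knob, lift, and measure it in the hand.

```bash
cat > s3.py <<'E'
from h import *
import pickle
S=pickle.load(open("par.pkl","rb"))
for n,u in(("pot0",(222+100.25,114+67)),("pot1",(140+100,133+66.75))): print(n,plane(S[n],[u],95).round(1))
T=seat+1.1*ry-.5*up-1*lz+14*lz
bot.line_to(list(T+40*lz),vel=150);bot.line_to(list(T),vel=60)
print("at",np.round(bot.get_obs()["force"],1))
bot.grab();ob=bot.get_obs();print("grab",ob["width"]*94,ob["finger_force"],np.round(ob["force"],1))
bot.line_to(list(T+6*up+2*lz),vel=40);bot.line_to(list(T+120*Z),vel=150)
ob=bot.get_obs();print("lift",ob["width"]*94,ob["finger_force"],np.round(ob["force"],1))
pc=np.array([499.7,310,0]);o=[np.pi,0,1.305]
bot.goto(list(pc+220*Z),o);bot.hold(.2)
ob=bot.get_obs();R=Rt.from_euler('xyz',ob["orientation"]).as_matrix();X=np.array(ob["position"])+R@[0,0,-18]
V=[]
for n,r in(("top",14),("side",14),("wrist",45)):
    p=bot.camera_params(n);im=bot.get_image(n);cv2.imwrite(f"pics/p_{n}.png",im[:,:,::-1]);u,c,a=knobpx(p,im,X,r);print(n,u,c,a)
print(np.round(ob["position"],1),np.round(ob["force"],1),ob["t"])
a=[cv2.imread(f"pics/p_{n}.png") for n in("side","wrist")]
cv2.imwrite("pics/c9.png",np.hstack([cv2.resize(a[0][230:410,140:380],(400,300)),cv2.resize(a[1],(400,300))]))
E
python3 s3.py
```

```text
pot0 [[499.3 310.4  95. ]]
pot1 [[500.  310.8  95. ]]
at [-0.2 -0.1  1.1]
grab 0.19568048028902296 0.0 [-0.4  0.1  0.7]
lift 0.47377089445282317 0.0 [ 0.6 -0.6  0.4]
top [108.52693603 201.13131313] [111.7979763  202.49573749] 594
side None [236.46855088 293.71462253] 0
wrist [279.39393939 283.87878788] [276.68509159 248.11426465] 33
[500.3 307.8 219.1] [ 0.4 -0.1  1. ] 34.4917
```

Run:
```python
from h import *
im=lambda n:cv2.imread(f"pics/{n}.png")
top=cv2.cvtColor(bot.get_image("top"),cv2.COLOR_RGB2BGR);side=cv2.cvtColor(bot.get_image("side"),cv2.COLOR_RGB2BGR)
c=lambda a,x,y,w:cv2.resize(a[y:y+w*3//4,x:x+w],(400,300),interpolation=cv2.INTER_CUBIC)
cv2.imwrite("pics/c10.png",np.vstack([np.hstack([c(im("k_wrist"),140,120,280),c(im("k_side"),200,190,140)]),np.hstack([c(top,190,160,100),c(side,200,190,140)])]))
```

```text
(no output)
```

View pics/c10.png

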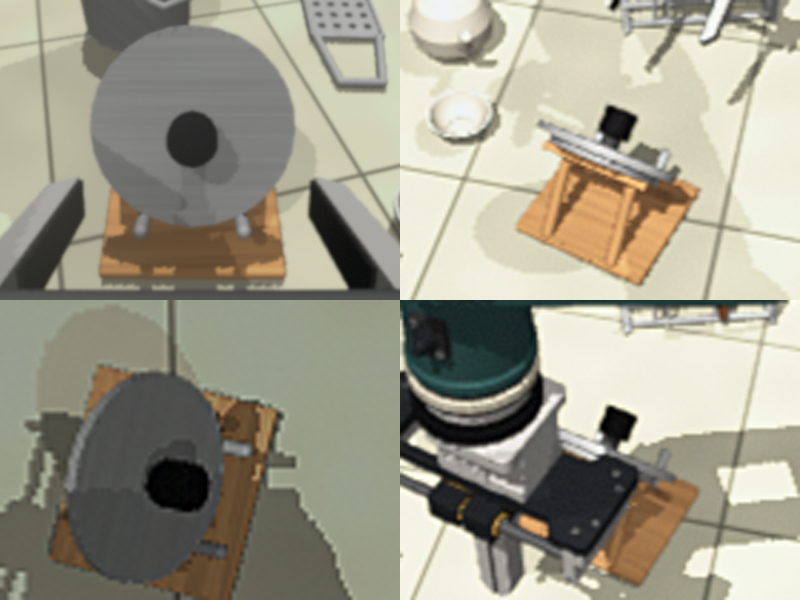

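The lid still lies home and unmoved on the rest (knob still at top px (234,206)). The grab closed on nothing. In the wrist and side pictures the fingertips end some 35 mm short of the stated TCP. That also explains the 7.5 mm grip on the flange, where 16 mm was expected. I'll measure that offset from the stored pictures before reaching again.

Run:
```python
from h import *
# current pose = pose of p_*.png ; closed fingers: find their far end on the tool axis in wrist and side views
ob=bot.get_obs();R=Rt.from_euler('xyz',ob["orientation"]).as_matrix();P=np.array(ob["position"])
pw,ps=bot.camera_params("wrist"),bot.camera_params("side");print("wrist cy",pw["cy"],pw["cx"])
for n,p in(("wrist",pw),("side",ps)):
    im=cv2.imread(f"pics/p_{n}.png").astype(int)
    for y in(-6,6):
        row=[]
        for z in range(-90,31,6):
            u=proj(p,[P+R@[8 if n=="wrist" else 0,y,z]])[0].round().astype(int);row.append((z,int(u[1]),int(im[u[1].clip(0,419),u[0].clip(0,559)].sum()//3)) )
        print(n,y,row)
for q in [seat+190*Z+100*lz,seat+60*lz,seat-20*lz]:
    j=bot.solve_ik(list(q),list(rpy(-ry,-lz)));print(None if j is None else np.round(j,2))
# open fingers seen in k_wrist, tip inner corner rows ~246: predicted row against z of the tip
for z in(0,-20,-30,-35,-40,-45):print(z,[proj(pw,[P+R@[x,-47,z]])[0].round().tolist() for x in(-8,8)])
```

```text
wrist cy 215.44301230266453 277.1016857557863
wrist -6 [(-90, 289, 60), (-84, 283, 101), (-78, 277, 102), (-72, 271, 103), (-66, 266, 103), (-60, 262, 102), (-54, 257, 103), (-48, 253, 103), (-42, 249, 103), (-36, 246, 102), (-30, 242, 97), (-24, 239, 96), (-18, 236, 96), (-12, 233, 96), (-6, 230, 96), (0, 228, 103), (6, 225, 146), (12, 223, 147), (18, 221, 147), (24, 219, 149), (30, 217, 151)]
wrist 6 [(-90, 289, 58), (-84, 283, 101), (-78, 277, 102), (-72, 271, 102), (-66, 266, 102), (-60, 262, 102), (-54, 257, 103), (-48, 253, 102), (-42, 249, 103), (-36, 246, 102), (-30, 242, 97), (-24, 239, 96), (-18, 236, 96), (-12, 233, 97), (-6, 230, 96), (0, 228, 102), (6, 225, 146), (12, 223, 150), (18, 221, 150), (24, 219, 147), (30, 217, 145)]
side -6 [(-90, 274, 90), (-84, 276, 92), (-78, 277, 92), (-72, 279, 131), (-66, 281, 127), (-60, 283, 121), (-54, 285, 99), (-48, 287, 120), (-42, 288, 131), (-36, 290, 109), (-30, 292, 178), (-24, 294, 240), (-18, 295, 238), (-12, 297, 237), (-6, 299, 237), (0, 300, 231), (6, 302, 229), (12, 304, 185), (18, 305, 235), (24, 307, 212), (30, 308, 135)]
side 6 [(-90, 271, 29), (-84, 273, 20), (-78, 275, 53), (-72, 277, 123), (-66, 279, 115), (-60, 281, 69), (-54, 282, 70), (-48, 284, 121), (-42, 286, 113), (-36, 288, 69), (-30, 289, 70), (-24, 291, 121), (-18, 293, 227), (-12, 295, 238), (-6, 296, 238), (0, 298, 237), (6, 300, 236), (12, 301, 233), (18, 303, 237), (24, 304, 200), (30, 306, 236)]
[-0.82  0.01  1.44  0.93  2.09 -0.23]
[-0.76  0.13  1.76  0.83  1.77 -0.55]
[-0.64  0.14  1.84  0.87  1.61 -0.55]
0 [[210.0, 249.0], [209.0, 228.0]]
-20 [[204.0, 260.0], [203.0, 237.0]]
-30 [[201.0, 266.0], [199.0, 242.0]]
-35 [[199.0, 270.0], [197.0, 245.0]]
-40 [[197.0, 273.0], [195.0, 248.0]]
-45 [[195.0, 277.0], [193.0, 251.0]]
```

The open-finger corner at px (197,246) and the change in the side profile both put the real tips about 34 mm behind the stated TCP. I'll reach that much deeper and check the grip before lifting.

Run:
```python
from h import *
o=list(rpy(-ry,-lz));T=seat+1.1*ry-.5*up
bot.gripper_open();bot.goto(list(seat+190*Z+100*lz),o);bot.line_to(list(T+45*lz),vel=200)
f0=np.array(bot.get_obs()["force"])
bot.line_to(list(T-8*lz),vel=90);
for n in(-12,-15,-18):
    bot.line_to(list(T+n*lz),vel=40);f=force(2)-f0
    if f@lz>2: break
print("n",n,(f@lz).round(1));bot.grab();ob=bot.get_obs();print("grab",ob["width"]*94,ob["finger_force"],ob["t"])
if ob["width"]*94<20: raise SystemExit("no grip")
P=np.array(ob["position"]);bot.line_to(list(P+6*up+2*lz),vel=50);bot.line_to(list(P+110*Z),vel=150)
ob=bot.get_obs();print("lift",ob["width"]*94,ob["finger_force"],np.round(ob["force"],1),np.round(ob["wrist_torque"],2))
if ob["width"]*94<20: raise SystemExit("lost")
pc=np.array([499.7,310.4,0])
bot.goto(list(pc+150*Z),[np.pi,0,1.305]);bot.hold(.2)
for nme in("top","side","wrist"):cv2.imwrite(f"pics/q_{nme}.png",bot.get_image(nme)[:,:,::-1])
ob=bot.get_obs();print(np.round(ob["position"],1),ob["width"]*94,np.round(ob["force"],1),ob["t"])
```

```text
n -18 0.2
grab 31.648652746621785 30.000194907188416 41.625
lift 31.68088161113078 29.999434053897858 [-0.4 -0.1 -2.4] [-1.    0.22  0.04]
[500.2 309.  149.8] 31.156709024442943 [-0.   0.8 -3.1] 44.2333
```

Run:
```python
from h import *
pc=np.array([499.7,310.4,0])
bot.line_to(list(pc+100*Z),vel=120);bot.hold(.1);e=pc-np.array(bot.get_obs()["position"]);e[2]=0;print("err",e.round(1))
pc=pc+e;bot.line_to(list(pc+87*Z),vel=60);f0=force(3);z=87
while z>70:
    z-=2 if z>79 else 1;bot.line_to(list(pc+z*Z),vel=50);f=force(1)-f0
    if f[2]>4: break
ob=bot.get_obs();print("z",z,f.round(1),np.round(ob["position"],1),np.round(ob["wrist_torque"],2),ob["t"])
cv2.imwrite("pics/r_side.png",bot.get_image("side")[:,:,::-1])
if z<=79:
    bot.gripper_open();P=np.array(bot.get_obs()["position"]);bot.line_to(list(P+75*Z),vel=150)
    print(bot.get_obs()["t"])
```

```text
err [-0.8 -0.5  0. ]
z 77 [-1.4 -4.5  5.8] [499.1 309.8  78. ] [-0.23  0.29  0.06] 47.0667
48.825
```

Run:
```python
from h import *
P=np.array(bot.get_obs()["position"]);bot.line_to(list(P+[-90,-160,60]),vel=200)
X=np.array([499.7,310.4,127]);V=[];I={}
for n in("top","side"):
    p=bot.camera_params(n);im=bot.get_image(n);I[n]=(p,im);cv2.imwrite(f"pics/f_{n}.png",im[:,:,::-1]);u,c,a=knobpx(p,im,X,14);print(n,u,c.round(1),a);V.append((p,u))
x,e=tri(V);print("knob",x.round(1),e)
# flange disc: low-saturation grey component around it, ellipse, against predicted flange circle
for n in I:
    p,im=I[n];g=np.array([X+[70*np.cos(t),70*np.sin(t),-24] for t in np.linspace(0,6.28,60)]);q=proj(p,g)
    (c,ax,an)=cv2.fitEllipse(q.astype(np.float32));print(n,"pred",np.round(c,1),np.round(ax,1),round(an))
    d=cv2.cvtColor(im,cv2.COLOR_RGB2GRAY);d=cv2.GaussianBlur(d,(3,3),0).astype(float);cc=q.mean(0);s=[]
    for u in q:
        v=(u-cc)/np.linalg.norm(u-cc);k=np.arange(-6,7,.5);pts=u+k[:,None]*v
        prof=cv2.remap(d.astype(np.float32),pts[:,:1].astype(np.float32),pts[:,1:].astype(np.float32),1)[:,0]
        gr=np.gradient(prof);s.append(k[np.argmax(abs(gr))])
    s=np.array(s);t=np.arctan2(*(q-cc).T[::-1]);w=abs(s-np.median(s))<2.5
    A=np.c_[np.ones(w.sum()),np.cos(t[w]),np.sin(t[w])];print(n,"edge shift px: radius,dx,dy",np.linalg.lstsq(A,s[w],rcond=None)[0].round(2),w.sum())
print(bot.get_obs()["t"])
```

```text
top [123.61481481 204.71851852] [123.8 204.8] 135
side [240.68246445 323.5450237 ] [240.2 323.2] 211
knob [499.4 310.8 126.4] [0.7, 0.7]
top pred [126.6 205.3] [51.3 53.1] 10
top edge shift px: radius,dx,dy [-0.09 -0.32 -0.36] 39
side pred [240.8 330.3] [57.1 64.2] 70
side edge shift px: radius,dx,dy [0.31 0.09 0.12] 53
50.0417
```

The knob is at (499.4, 310.8, 126.4), where a fully seated lid would put it at (499.7, 310.4, 127). The flange outline also matches a level disc in both views, so I'm handing in.

```bash
python3 -c "
from bench import bot
print(bot.sign_off())"
```

```text
the job is handed in; nothing more can be done
None
```

I leaned the lid on the rest, let it go there, picked it up again by its knob (the first try closed on nothing and left the lid in place) and set it on the pot; two camera views show it fully down, level and centred within about 1 mm, and I handed in at about 50 s, though the judge's result was not shown.

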